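# Uncover a specimen under the stereo microscope

## Task

A specimen box stands at the front of the microscope's stage, and its clear cover has jammed on its blue base. Slide the box along the stage until its base plate is held under both spring clips, square to the stage and with the fossil centred under the objective; then lift the jammed cover straight off, so that the base stays flat under the clips instead of coming up with it. Set the cover down gently, open side down, flat on the felt of the wooden tray, and do not strike the microscope or disturb the other things on the table.

Things in the scene. Friction and masses are not known exactly. Their poses are not given: they have to be found in the camera images.
- scope: the cream stereo microscope, fixed; origin on the table under its optical axis, z up, +y towards its pillar (at yaw 0 its -x side faces the robot). Foot 150 (x) x 255 (y from -95 to +160); the foot's flat top is the stage, 45 above the table. Pillar 40 wide at y +100 to +150. Focus knobs (radius 22) stick out to x +-50 at y +125, 180 above the stage
- objective (a point): centre of the lower end of the black objective (radius 22), 150 above the stage. From 24 higher up a collar (radius 33), from 45 higher up the head, x +-53, y -75 to +155, its eyepieces leaning out to y -110, 345 above the stage. Under these a tool pointing straight down finds no room; one tilted 35 to 50 degrees, coming in low from the -x side (the robot's), does
- stage_mid (a point): the centre of the white 94 mm disc on the stage top, right under the objective; axes as scope. The box is home when the base plate's centre lies over this point, long side along x; nothing stops it there. Two spring-steel clips, 8 wide, lie along y above the stage at x -34 and +34, each pivoted at a stud (radius 5.5, 7 high) at y +58
- clip_near (a point): where the clip on the -x side presses, on the stage top: x -34, y -4 from stage_mid (the other clip mirrors it at x +34). Empty, the clip is 3 above the stage here; its upturned nose rises to 8 above the stage at y -17. A plate slid along +y, flat on the stage, runs in under both noses (up to about 15 N of drag in all) and is then held down by about 3 N from each clip
- mount: the blue base of the specimen box, loose, 90 g: a plate 84 (x) x 46 (y) x 5 thick, origin at the centre of its underside, z up; in its middle a plinth 34 x 35 that rises to 15, with a brown fossil disc (radius 12) on it, up to 21. At the start it lies on the front of the stage, 48 to 60 from stage_mid towards -y, long side roughly along x
- cover_mid (a point): middle, half-way up, of the clear white-edged cover, 50 g: 42 x 42 outside, 40 high, walls 2.5, open below, axes as the base's. It stands on the plate (this point 25 above the plate's underside) over the plinth with 1 play, jammed by two rubber pads: 3 to 4.5 N draw it off, over the base's weight. Raised 10 it is free, 16 it clears the fossil. Grip its y sides; at the x sides are plate and clips
- tray: the shallow wooden tray for the cover, fixed, 180 (x) x 150 (y), walls 6 thick and 14 high, lined with grey felt whose top is 8 above the table; origin at the centre of its underside
- shell_tub: bystander: round clear tub with shells, radius 55, 42 high; origin under its centre
- petri: bystander: closed clear petri dish, radius 29, 15 high; origin under its centre
- spare_box: bystander: closed clear specimen box with a black foot, 44 x 44, 45 high; origin under its centre
There are look-alikes about, which are no part of the job. Leave any turquoise look-alike of the part that bears cover_mid alone.

How it is judged:
By the outcome, as a careful person would: the job done as asked, in the order asked, and still so for the second after the job is handed in, with the robot touching nothing.
It also fails if it takes over 51 s, if anything falls off the work surface, if the arm or the gripper's body presses on something with over 40 N, if the wrist force passes 120 N, or if a joint passes its speed limit or range.

## Robot

A 7-joint arm with a two-finger parallel gripper is mounted at the origin on the work surface. World frame = base frame: x ahead of the robot, y to its left, z up, the work surface at z = 0. Lengths are in m, angles in degrees, forces in N, time in s.
With the tool pointing down it reaches from about 0.35 to 0.775 m from the base axis. Payload 3.1 kg.
Tool frame: the origin (TCP) lies on the centre line of the jaws, within the pads' length; the fingertips stand 22 mm ahead of it and the grasp point (between the pads) lies 3 mm ahead of it; z points along the fingers, y is the line along which they close (so a half turn about z gives the same grasp; the last joint's range is limited). The gripper opens to 85 mm and grips with 20 to 120 N. Pads are 22 mm wide; open, the fingers measure 114 mm over their backs; the gripper's body (76 mm by 85 mm) begins 54 mm behind the grasp point. The pads swing forward as they close: fully open they stand 13 mm farther back than shut.
Start: joints at [-76.874, 17.813, 0.802, 86.603, -0.252, 75.585, -1.558], TCP at [0.147, 0.53, 0.253] pointing down, gripper open.
Joint ranges: [-154.91, 154.91], [-16.99, 109.72], [-72.82, 74.43], [7.12, 147.25], [-82.49, 262.49], [11.32, 116.49], [-174.64, 174.64]. Speed limits (degrees/s): [159.86, 159.86, 180, 180, 180, 180, 180].

## Interface

Orientations are given as [roll, pitch, yaw] about the fixed x, y, z axes, in that order (R = Rz(yaw) Ry(pitch) Rx(roll)).
In Python, from station import robot, fingers, vision, workorder, recognise gives the robot as it stands. Calls block until the motion is done:
- robot.move_to(position, orientation): joint-space move of the TCP to a pose.
- robot.line_to(position, orientation=None, velocity=0.15, f_stop=None): straight line of the TCP; orientation=None keeps the orientation; velocity is the mean speed in m/s. With f_stop (N) it stops when the force on the tool has changed by that much, and returns True; else False.
- robot.move_j(angles): joint-space move.
- fingers.gripper_to(opening, force=None): opening from 0.0 (shut) to 1.0 (fully open); force is the grip in N (None keeps the last); returns when the fingers have stopped.
- robot.pause(seconds).
- robot.inverse_kinematics(position, orientation): joint angles nearest the present ones, or None.
- vision.grab_frame(name): name is "side" or "top"; returns the picture (480x640x3 uint8, red, green, blue); there is no depth.
- vision.calibration(name): a dict with "mtx" (3x3 intrinsics, pixels), "extrinsics" (4x4, takes a point from world to camera coordinates). Camera axes: x right, y up, looking along -z (the intrinsics and any distortion apply to the point x, -y, -z); pixel columns grow to the right and rows downward; lengths in m; the calibration is good to about 2 mm. A picture is of the moment at which its call begins. calibration takes no time and is no camera call.
A pose or a line that the arm cannot do raises robot.PlanningError and nothing moves.
- workorder.close_job(): hands the job in; it is judged then, once.
Trained networks look in the newest picture that a camera, given by its name, has taken for a name from the list of things; names that differ only in an ending like _2 or _b are one class to them, and where a whole thing is asked for, a point or a joint stands for the part that bears it (a point fixed in the world has none). Each returns a list of dicts, best first, with "p" (0 to 1); they miss things now and then, are a little off and sometimes report something else, mostly with a low value. They report only what shows in the picture. A call takes as long as a camera call. They do not tell look-alikes from the thing itself.
- recognise(label, camera): "rect" ([centre column, centre row, width, height] in pixels, round what is visible of it).
Readings, each from a call of its own:
- robot.current_time_s(): time.
- robot.current_joint_positions(): joint angles.
- robot.current_dq(): joint speeds.
- robot.current_joint_torque(): joint torques, N m.
- robot.current_tool_pos(): TCP position.
- robot.current_eef_rot(): TCP orientation.
- robot.current_contact_force(): force on the tool from outside, world axes, zero at the start.
- robot.current_torque(): the same for the moment, N m.
- robot.current_finger_gap(): opening from 0.0 (shut) to 1.0 (fully open).
- robot.current_gripper_force(): force on a finger pad.
Only numpy, scipy, OpenCV 4.12 (cv2) and the standard library are available. Lean on these libraries where they do the work, as an engineer would, in place of code of your own. Each camera call takes 0.05 s, during which the arm holds its last target. There are 200 camera calls.

## Working session

There is one attempt and no reset: what is moved stays moved. The work goes in short steps, each a Python script; the robot and the scene stay as the last script left them, time stands still between calls to the robot, and variables do not carry over. Pictures are saved under pics/ and viewed, at most 10 in all, crops included, and the job is handed in when it is done.

```bash
ls; mkdir -p pics
python3 - <<'E'
from station import robot, fingers, vision, workorder, recognise
import cv2, numpy as np
np.set_printoptions(precision=4,suppress=True)
for c in ("side","top"):
    im=vision.grab_frame(c); cv2.imwrite(f"pics/{c}0.png",im[:,:,::-1])
    k=vision.calibration(c); print(c,k)
    for l in ("scope","mount","cover_mid","tray","shell_tub","petri","spare_box"):
        print(l,[(np.round(d["rect"]).tolist(),round(d["p"],2)) for d in recognise(l,c)[:3]])
print(robot.current_time_s(),robot.current_eef_rot())
E
```

```text
pics
side {'mtx': array([[521.385 ,   0.    , 322.7668],
       [  0.    , 521.385 , 239.4837],
       [  0.    ,   0.    ,   1.    ]]), 'extrinsics': array([[ 0.9464, -0.3225, -0.0159, -0.6026],
       [ 0.2237,  0.6194,  0.7525, -0.1963],
       [-0.2329, -0.7158,  0.6584, -1.065 ],
       [ 0.    ,  0.    ,  0.    ,  1.    ]])}
scope [([298.0, 161.0, 64.0, 159.0], 0.83), ([341.0, 419.0, 36.0, 47.0], 0.48)]
mount [([300.0, 216.0, 39.0, 15.0], 0.61)]
cover_mid [([288.0, 261.0, 28.0, 34.0], 0.89), ([234.0, 203.0, 24.0, 24.0], 0.75), ([368.0, 214.0, 25.0, 25.0], 0.66)]
tray [([326.0, 316.0, 94.0, 66.0], 0.9)]
shell_tub [([378.0, 255.0, 50.0, 41.0], 0.9)]
petri [([224.0, 256.0, 28.0, 23.0], 0.87), ([299.0, 210.0, 15.0, 26.0], 0.52)]
spare_box [([342.0, 418.0, 38.0, 46.0], 0.96)]
top {'mtx': array([[514.2837,   0.    , 328.6409],
       [  0.    , 514.2837, 247.3515],
       [  0.    ,   0.    ,   1.    ]]), 'extrinsics': array([[-0.0231, -0.9997,  0.0078, -0.0566],
       [ 0.9957, -0.0224,  0.0896, -0.6357],
       [-0.0894,  0.0098,  0.9959, -1.0278],
       [ 0.    ,  0.    ,  0.    ,  1.    ]])}
scope [([163.0, 245.0, 191.0, 96.0], 0.64)]
mount [([231.0, 259.0, 28.0, 42.0], 0.74)]
cover_mid [([289.0, 286.0, 26.0, 27.0], 0.95), ([162.0, 331.0, 25.0, 24.0], 0.95), ([238.0, 173.0, 31.0, 30.0], 0.95)]
tray [([486.0, 292.0, 32.0, 25.0], 0.75), ([370.0, 270.0, 84.0, 98.0], 0.68), ([162.0, 249.0, 188.0, 95.0], 0.23)]
shell_tub [([314.0, 191.0, 50.0, 53.0], 0.71)]
petri [([247.0, 352.0, 30.0, 33.0], 0.76)]
spare_box [([488.0, 291.0, 32.0, 27.0], 0.88)]
0.8 [179.9986   0.0012 164.4908]
```

Run:
```python
import cv2, numpy as np
s=cv2.imread("pics/side0.png"); t=cv2.imread("pics/top0.png")
a=cv2.resize(s[60:360,180:450],(540,600),interpolation=3); 
b=cv2.resize(t[120:400,40:420],(760,560),interpolation=3)
cv2.imwrite("pics/a.png",a); cv2.imwrite("pics/b.png",b)
```

```text
(no output)
```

View pics/a.png

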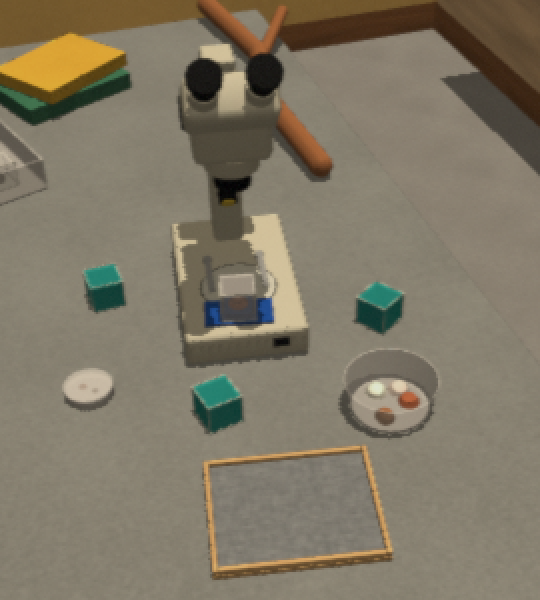

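View pics/b.png

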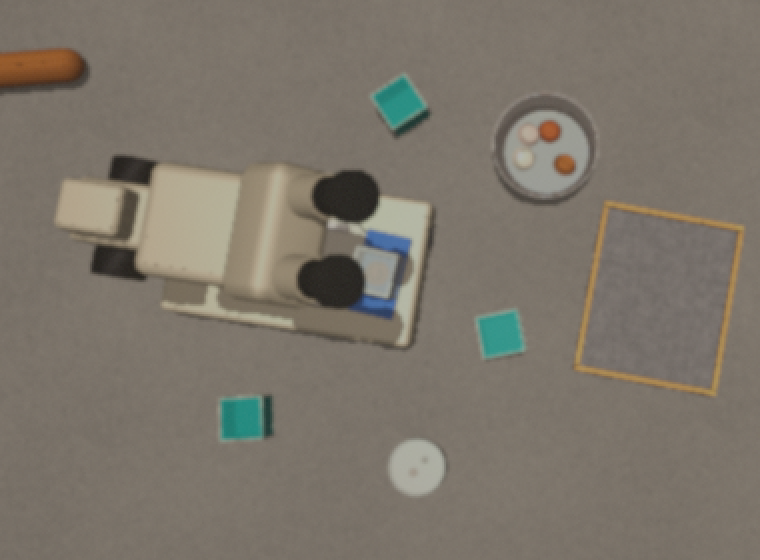

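Candidates for the cover: clear, white-edged one on the blue base at side (299,209) / top (229,256). The look-alikes are the turquoise boxes at side (234,203), (288,261), (368,214). I choose the clear one and check it in a close crop.

Run:
```python
import cv2, numpy as np
s=cv2.imread("pics/side0.png"); t=cv2.imread("pics/top0.png")
g=lambda a:np.clip(a.astype(float)*1.5,0,255).astype(np.uint8)
cv2.imwrite("pics/c.png",g(cv2.resize(s[162:244,262:338],None,fx=7,fy=7,interpolation=cv2.INTER_CUBIC)))
cv2.imwrite("pics/d.png",g(cv2.resize(t[200:298,170:262],None,fx=6,fy=6,interpolation=cv2.INTER_CUBIC)))
```

```text
(no output)
```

View pics/c.png

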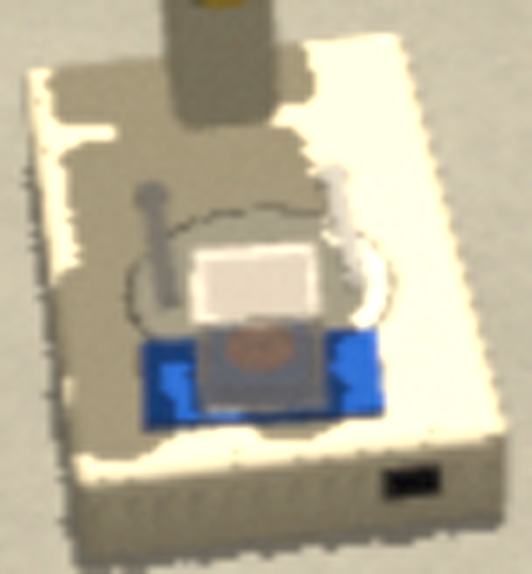

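View pics/d.png

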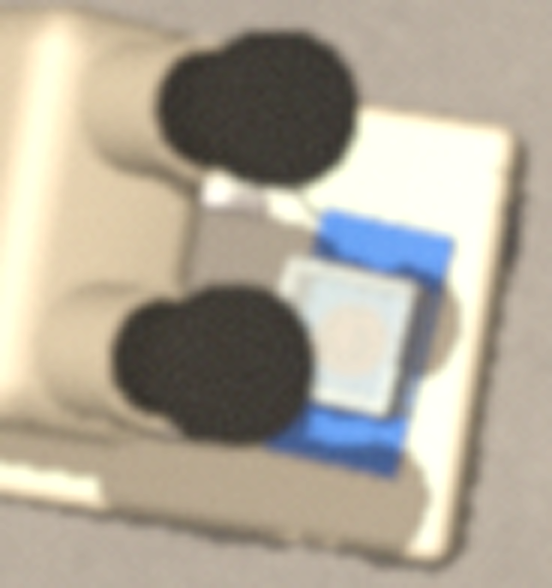

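```bash
cat > geo.py <<'E'
import numpy as np
from scipy.optimize import least_squares
from station import vision
K={c:vision.calibration(c) for c in("side","top")}
def proj(c,P):
    q=np.c_[P,np.ones(len(P))]@K[c]["extrinsics"].T
    u=np.c_[q[:,0],-q[:,1],-q[:,2]]@K[c]["mtx"].T
    return u[:,:2]/u[:,2:]
def pose(p,L):
    c,s=np.cos(p[2]),np.sin(p[2]); L=np.asarray(L,float)/1000
    return np.c_[p[0]+c*L[:,0]-s*L[:,1],p[1]+s*L[:,0]+c*L[:,1],p[3]+L[:,2]]
def fit(obs,x0,z=None):
    "obs: {cam:(local pts mm, pixels)}; z fixed or fitted"
    full=lambda p:p if z is None else np.r_[p[:3],z]
    f=lambda p:np.concatenate([(proj(c,pose(full(p),L))-np.array(px)).ravel() for c,(L,px) in obs.items()])
    r=least_squares(f,x0 if z is None else x0[:3],loss="soft_l1",x_scale=[.01]*2+[.1]+[.01]*(z is None)); 
    return full(r.x),f(r.x).reshape(-1,2)
E
python3 - <<'E'
from geo import *
np.set_printoptions(precision=4,suppress=True)
S=lambda p:(np.array(p)+.5)/7-.5+[262,162]
T=lambda p:(np.array(p)+.5)/6-.5+[170,200]
foot={"side":([[-75,160,0],[75,160,0],[75,-95,0],[-75,-95,0]],S([[28,68],[398,36],[505,432],[82,482]])),
 "top":([[75,-95,0],[-75,-95,0]],T([[517,126],[454,562]]))}
plate={"side":([[-42,-23,0],[42,-23,0],[42,23,5],[-42,23,5]],S([[148,430],[383,413],[378,328],[143,342]])),
 "top":([[42,23,5],[42,-23,5],[-42,-23,5]],T([[322,212],[454,240],[395,476]]))}
cov={"side":([[-21,21,0],[21,21,0],[21,-21,0],[-21,-21,0]],S([[190,249],[318,243],[322,318],[195,325]])),
 "top":([[-21,-21,0],[21,-21,0],[21,21,0]],T([[388,417],[418,282],[286,256]]))}
tray={"side":([[-90,75,0],[90,75,0],[90,-75,0],[-90,-75,0]],np.array([[205,462],[366,448],[391,553],[214,574]])/2+[180,60]),
 "top":([[90,75,0],[90,-75,0],[-90,-75,0],[-90,75,0]],np.array([[606,202],[744,227],[716,394],[577,367]])/2+[40,120])}
for n,o,z in(("foot",foot,.045),("plate",plate,.045),("cover",cov,.09),("tray",tray,.014)):
    for zz in(None,z):
        p,r=fit(o,[.6,.1,-.1,z],zz); print(n,p[:2],np.degrees(p[2]),p[3],"res",np.abs(r).max(1))
E
```

```text
foot [0.6348 0.1811] -9.984252170452484 0.04366333727959008 res [1.1626 0.708  0.6662 1.3242 0.6996 0.9945]
foot [0.6346 0.1802] -9.958800632957624 0.045 res [1.2419 0.9448 0.7061 1.3582 1.0208 0.6521]
plate [0.6192 0.1289] -14.439827368609066 0.04529253037933571 res [1.1519 0.7817 0.4252 0.8931 1.6549 1.1503 0.2164]
plate [0.6192 0.129 ] -14.464643097905311 0.045 res [1.1425 0.8477 0.4149 0.8756 1.662  1.1493 0.2016]
cover [0.6188 0.1278] -13.814778816997872 0.09002869914000003 res [0.2493 1.0287 0.4747 0.176  1.2978 0.1209 0.7153]
cover [0.6188 0.1278] -13.81597166950008 0.09 res [0.2552 1.0279 0.4743 0.1751 1.2992 0.1255 0.7115]
tray [ 0.5915 -0.1569] -11.964235314013548 0.009846665762258896 res [1.4201 0.6015 0.9552 1.3608 1.9972 1.3481 0.1274 1.6446]
tray [ 0.591  -0.1582] -11.844166618912773 0.014 res [1.6845 1.5067 0.8639 1.4757 1.9982 1.8241 1.171  0.9096]
```

The crops confirm the choice: a clear cover on the blue plate, at side (299,209), with the two clips behind it. The fitted heights agree with the text. Next, plan and check IK along the route, then grip the cover.

```bash
cat > plan.py <<'E'
import numpy as np
from scipy.spatial.transform import Rotation as Ro
from station import robot, fingers, vision
TH=np.radians(45)
SC=np.array([.6347,.1805]); SY=-10.0; Z0=.045; GZ=.031   # grasp height above plate underside
def rot(yaw,th=TH):
    s,c=np.sin(th),np.cos(th)
    return Ro.from_euler("z",yaw,degrees=True).as_matrix()@np.array([[-c,0,s],[0,1,0],[-s,0,-c]])
def tcp(g,yaw,back=0):
    "TCP pose for grasp point g (world), tool withdrawn by back"
    R=rot(yaw); return (np.asarray(g)-R[:,2]*(.003+back)).tolist(), Ro.from_matrix(R).as_euler("xyz",degrees=True).tolist()
def onscope(x,y,z=Z0+GZ):
    a=np.radians(SY); return np.array([SC[0]+np.cos(a)*x-np.sin(a)*y,SC[1]+np.sin(a)*x+np.cos(a)*y,z])
E
python3 - <<'E'
from plan import *
g=np.array([.619,.1283,Z0+GZ])
W=[tcp(g,-14,.2),tcp(g,-14),tcp(onscope(0,-45e-3),SY),tcp(onscope(0,0),SY),tcp(onscope(0,0,Z0+GZ+.028),SY),tcp(onscope(0,-.15,.105),SY),tcp([.591,-.158,.15],-12),tcp([.591,-.158,.034],-12),tcp([.591,-.158,.034],-12,.1)]
for w in W: print(np.round(w[0],3),np.round(w[1],0),np.round(robot.inverse_kinematics(*w),0) if robot.inverse_kinematics(*w) is not None else None)
robot.move_to(*W[0]); print(robot.current_time_s(),robot.current_contact_force())
robot.line_to(W[1][0],velocity=.1,f_stop=6)
print(robot.current_time_s(),robot.current_tool_pos(),W[1][0],robot.current_contact_force())
import cv2
s=vision.grab_frame("side"); 
cv2.imwrite("pics/e.png",cv2.resize(s[130:250,230:350],None,fx=5,fy=5,interpolation=cv2.INTER_CUBIC))
E
```

```text
[0.48  0.163 0.22 ] [180.  45. 166.] [-65.  -0.  20. 129.  62.  43. -13.]
[0.617 0.129 0.078] [180.  45. 166.] [-54.  29.  32. 124. 100.  15. -50.]
[0.625 0.137 0.078] [180.  45. 170.] [-43.  27.  20. 123. 108.  18. -51.]
[0.633 0.181 0.078] [180.  45. 170.] [-57.  31.  32. 120.  94.  13. -44.]
[0.633 0.181 0.106] [180.  45. 170.] [-58.  28.  33. 119.  80.  14. -28.]
[0.607 0.033 0.107] [180.  45. 170.] [ -4.  19. -11. 129. 115.  22. -42.]
[ 0.589 -0.158  0.152] [-180.   45.  168.] [ 58.  18. -50. 126. 112.  13. -14.]
[ 0.589 -0.158  0.036] [-180.   45.  168.] [ 63.  47. -62. 130. 134.  39. -21.]
[ 0.52  -0.143  0.107] [-180.   45.  168.] [ 68.  22. -60. 138. 136.  22. -36.]
2.6083 [-1.23060412 -0.54657138 -0.29944051]
4.7583 [0.61688552 0.12906274 0.07831606] [0.6169416919365818, 0.12881319383868808, 0.07812132034355965] [-0.38102388 -0.5976525  -0.07371119]
```

View pics/e.png

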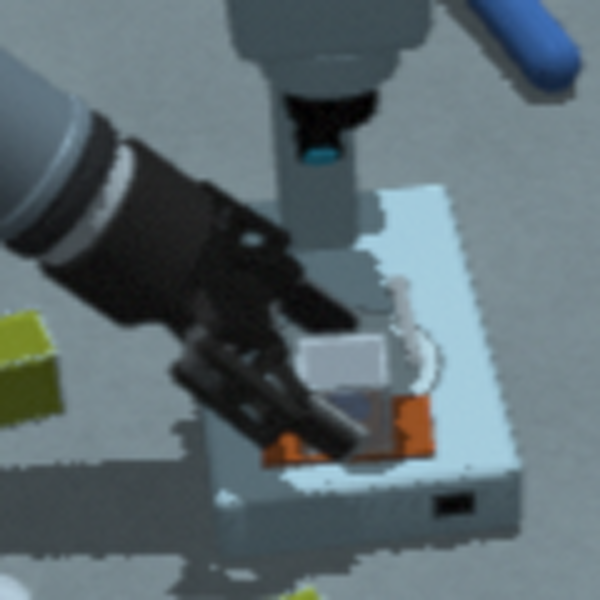

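The picture (red and blue swapped) shows the fingers straddling the cover, tips at (325,315) and (345,430), clear of the plate. Next: grip, square up, slide.

Run:
```python
from plan import *
import cv2
np.set_printoptions(precision=4,suppress=True)
def st(n): print(n,robot.current_time_s(),robot.current_tool_pos(),robot.current_contact_force(),robot.current_torque(),robot.current_finger_gap(),robot.current_gripper_force())
st("pre"); fingers.gripper_to(0.0,30); st("grip")
robot.line_to(*tcp(onscope(0,-.047),SY),velocity=.02,f_stop=15); st("square")
r=robot.line_to(*tcp(onscope(0,0,Z0+GZ-.0004),SY),velocity=.025,f_stop=30); print(r); st("slid")
s=vision.grab_frame("side")[:,:,::-1]; cv2.imwrite("pics/side1.png",s)
t=vision.grab_frame("top")[:,:,::-1]; cv2.imwrite("pics/top1.png",t)
cv2.imwrite("pics/f.png",np.clip(1.5*cv2.resize(s[162:244,262:338],None,fx=7,fy=7,interpolation=cv2.INTER_CUBIC),0,255))
```

```text
pre 4.8083 [0.6169 0.1291 0.0783] [-0.0307 -0.5499 -0.0852] [0.1545 0.6981 0.009 ] 0.9981849603819676 0.0
grip 5.275 [0.617  0.129  0.0783] [-1.5102  0.5956  1.2517] [0.1448 0.6641 0.0353] 0.485899737419984 31.08321959967725
square 5.9 [0.6247 0.1336 0.0783] [-0.0394 -1.0512  0.9982] [-0.0876  0.5695 -0.1823] 0.48861117526136905 31.00567184155807
False
slid 7.9333 [0.6333 0.1735 0.0784] [-2.1395 -9.2865  4.4967] [-1.4295  0.3394 -1.3767] 0.48961865944939914 31.543527957983315[ WARN:0@7.209] global loadsave.cpp:1063 imwrite_ Unsupported depth image for selected encoder is fallbacked to CV_8U.
```

View pics/f.png

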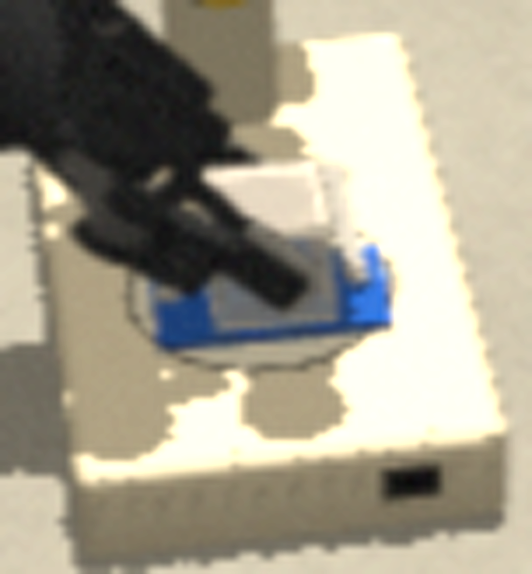

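The plate (front edge (158,350)–(390,326)) is under the clips but short of the disc's centre, because the arm lags about 7 mm under drag. Next, measure the plate against the disc outline in the same view.

Run:
```python
from geo import *
np.set_printoptions(precision=4,suppress=True)
S=lambda p:(np.array(p)+.5)/7-.5+[262,162]
def world(c,px,z):
    k=K[c]; E=k["extrinsics"]; d=np.c_[px,np.ones(len(px))]@np.linalg.inv(k["mtx"]).T*[1,-1,-1]
    o=-E[:3,:3].T@E[:3,3]; w=d@E[:3,:3]; return o+w*((z-o[2])/w[:,2])[:,None]
D=world("side",S([[128,285],[262,205],[195,220],[392,285],[265,368],[215,360],[330,355],[133,310]]),.045)
r=least_squares(lambda p:np.hypot(D[:,0]-p[0],D[:,1]-p[1])-p[2],[.63,.18,.047]); print("disc",r.x,r.fun*1e3)
foot,_=fit({"side":([[-75,160,0],[75,160,0],[75,-95,0],[-75,-95,0]],S([[28,68],[398,36],[505,432],[82,482]]))},[.63,.18,-.17,.045],.045); print("foot",foot[:2],np.degrees(foot[2]))
p,e=fit({"side":([[-42,-23,0],[42,-23,0],[42,23,5]],S([[158,350],[390,326],[374,246]]))},[.63,.17,-.17,.045],.045); print("plate",p[:2],np.degrees(p[2]),e)
for c in(r.x[:2],foot[:2]):
    a=np.radians(-10); d=p[:2]-c; print("plate rel mm",1e3*np.array([np.cos(a)*d[0]+np.sin(a)*d[1],-np.sin(a)*d[0]+np.cos(a)*d[1]]))
```

```text
disc [0.6368 0.1842 0.0479] [ 0.4529  0.6351 -0.4696 -0.9291  0.8945 -1.5721  1.0372 -0.0489]
foot [0.6357 0.1798] -9.955405261180832
plate [0.6357 0.1741] -10.946097825602674 [[-0.3677  0.2086]
 [ 0.2281  0.3515]
 [ 0.1278 -0.7434]]
plate rel mm [  0.6609 -10.2219]
plate rel mm [ 1.0249 -5.6891]
```

Run:
```python
from geo import *
import cv2
th=np.linspace(0,2*np.pi,80); circ=lambda r,x,y,z:np.c_[x+r*np.cos(th),y+r*np.sin(th),0*th+z]
box=lambda z:np.array([[-75,-95,z],[75,-95,z],[75,160,z],[-75,160,z],[-75,-95,z]],float)
M=[box(0),box(-45),circ(47,0,0,0),circ(5.5,-34,58,7),circ(5.5,34,58,7)]
out=[]
for c,f,(r0,r1,c0,c1),k in(("side","pics/side0.png",(162,246,262,338),5.2),("top","pics/top0.png",(200,300,180,262),4.8)):
    im=np.clip(1.3*cv2.resize(cv2.imread(f)[r0:r1,c0:c1],None,fx=k,fy=k,interpolation=cv2.INTER_CUBIC).astype(float),0,255).astype(np.uint8)
    for p,col in(((.6350,.1805,np.radians(-10),.045),(0,0,255)),((.6360,.1845,np.radians(-10),.045),(0,200,0))):
        for L in M:
            px=((proj(c,pose(p,L))-[c0,r0]+.5)*k-.5)
            cv2.polylines(im,[np.round(px*8).astype(int)],False,col,1,cv2.LINE_AA,3)
    out.append(cv2.copyMakeBorder(im,0,500-im.shape[0],0,0,cv2.BORDER_CONSTANT))
cv2.imwrite("pics/g.png",np.hstack(out)); print(np.hstack(out).shape)
```

```text
(500, 789, 3)
```

View pics/g.png

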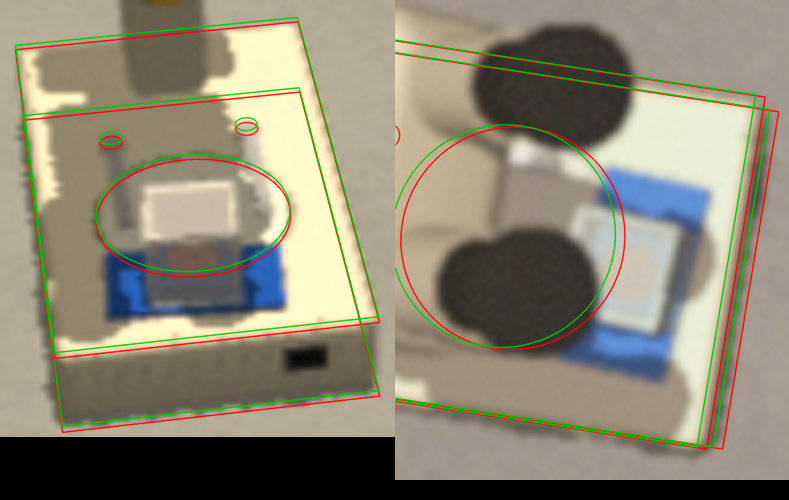

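The overlay shows green (y≈0.1845) matching the front edges, the studs and the top view better than red. I take stage_mid ≈ (0.6358,0.1835), so about 9 mm more along +y.

```bash
sed -i 's/SC=np.array(\[.6347,.1805\])/SC=np.array([.6358,.1835])/' plan.py
cat > servo.py <<'E'
from plan import *
def servo(g,yaw,n=3,v=.02,tol=.0005):
    "line to grasp point g, feeding back the arm's lag"
    P,O=tcp(g,yaw); P=np.array(P); Rt=rot(yaw); cmd=P.copy(); e=np.zeros(3); er=np.zeros(3)
    for i in range(n):
        Rc=(Ro.from_rotvec(er)*Ro.from_matrix(Rt))
        robot.line_to((P+e).tolist(),Rc.as_euler("xyz",degrees=True).tolist(),velocity=v); robot.pause(.15)
        d=P-robot.current_tool_pos(); e=e+np.clip(d,-.01,.01)
        r=(Ro.from_matrix(Rt)*Ro.from_euler("xyz",robot.current_eef_rot(),degrees=True).inv()).as_rotvec(); er=er+r
        print(i,robot.current_time_s(),"err mm",np.round(d*1e3,2),"deg",np.round(np.degrees(r),2),"F",np.round(robot.current_contact_force(),1))
        if np.linalg.norm(d)<tol and np.linalg.norm(r)<.006: break
E
python3 - <<'E'
from servo import *
import cv2
from geo import proj,pose
print(robot.current_eef_rot(),robot.current_tool_pos())
servo(onscope(-.0,0,Z0+GZ),SY,4)
s=vision.grab_frame("side")[:,:,::-1].copy(); cv2.imwrite("pics/side2.png",s)
im=np.clip(1.4*cv2.resize(s[162:238,262:338],None,fx=7.8,fy=7.8,interpolation=cv2.INTER_CUBIC).astype(float),0,255).astype(np.uint8)
th=np.linspace(0,2*np.pi,80)
for L,col in((np.c_[47*np.cos(th),47*np.sin(th),0*th],(0,200,0)),(np.array([[-42,-23,0],[42,-23,0],[42,-23,5],[42,23,5],[-42,23,5],[-42,-23,5],[42,-23,5]]),(0,0,255))):
    px=(proj("side",pose((*SC,np.radians(SY),.045),L))-[262,162]+.5)*7.8-.5
    cv2.polylines(im,[np.round(px*8).astype(int)],False,col,1,cv2.LINE_AA,3)
cv2.imwrite("pics/h.png",im)
E
```

```text
[-179.52398706   45.22531185  169.68432812] [0.63334294 0.17352535 0.07839287]
0 8.4917 err mm [-0.43  6.4  -0.24] deg [0.32 0.1  0.57] F [-0.6 -9.   2.9]
1 9.1083 err mm [-0.34  0.21 -0.22] deg [ 0.04  0.04 -0.  ] F [-0.4 -8.7  3.2]
```

View pics/h.png

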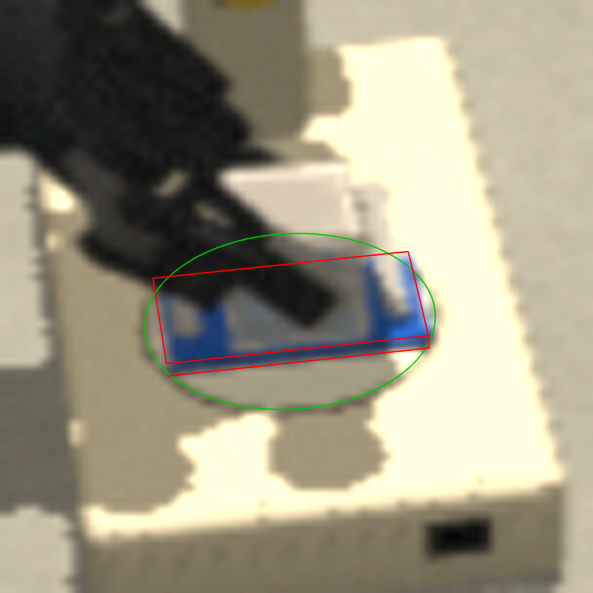

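The disc matches the green circle (145..435, bottom 408), and the plate sits on the red target outline to about 1 mm. One numeric check of both edges.

Run:
```python
from plan import *; import cv2
from geo import proj,pose
im=cv2.imread("pics/side2.png").astype(float); p=(*SC,np.radians(SY),.045)
sat=im[:,:,0]-im[:,:,2]; gray=im.sum(2)/3
th=np.radians(np.arange(230,320,.5)); ring=proj("side",pose(p,np.c_[47*np.cos(th),47*np.sin(th),0*th]))
e=proj("side",pose(p,[[-42,-23,0],[42,-23,0]]))
for c in range(285,318,3):
    rr=np.interp(c,e[:,0],e[:,1]); r=np.arange(int(rr)-4,int(rr)+5); v=sat[r,c]; m=v[:3].max(); 
    k=np.where(v>m/2)[0].max(); sub=r[k]+(v[k]-m/2)/(v[k]-v[k+1]) if k<8 else np.nan
    g=np.interp(c,*ring[np.argsort(ring[:,0])].T); q=np.arange(int(g)-3,int(g)+5); print(c,"plate obs-exp px %.2f"%(sub-rr),"ring %.2f:"%g,int(q[0]),gray[q,c].astype(int))
for rho in (205,203):   # right edge
    er=proj("side",pose(p,[[42,-23,2.5],[42,23,2.5]])); x=np.interp(rho,er[::-1,1],er[::-1,0]); cc=np.arange(int(x)-4,int(x)+5); print("right",rho,round(x,1),cc[0],sat[rho,cc].astype(int))
    er=proj("side",pose(p,[[-42,-23,2.5],[-42,23,2.5]])); x=np.interp(rho,er[::-1,1],er[::-1,0]); cc=np.arange(int(x)-4,int(x)+5); print("left",rho,round(x,1),cc[0],sat[rho,cc].astype(int))
```

```text
285 plate obs-exp px -0.79 ring 212.40: 209 [ 60  92  71  87 103 105 104 104]
288 plate obs-exp px -0.93 ring 212.40: 209 [ 73 105 106  94  68 101 104 115]
291 plate obs-exp px -0.50 ring 213.24: 210 [106 109 106  94  84 118 185 193]
294 plate obs-exp px -0.04 ring 213.77: 210 [108 109 108 103  91 186 193 193]
297 plate obs-exp px -0.30 ring 213.99: 210 [107 107 107 107  94 100 136 138]
300 plate obs-exp px 0.04 ring 213.90: 210 [108 108 108 103  73 100 103 103]
303 plate obs-exp px -0.02 ring 213.52: 210 [107 108 108 104  82 100 104 105]
306 plate obs-exp px -0.01 ring 212.82: 209 [108 108 106 103  75  91 101 104]
309 plate obs-exp px -0.31 ring 211.74: 208 [104 108 108 104  82 101 113 122]
312 plate obs-exp px -1.01 ring 210.14: 207 [162 128 117 107 122 186 195 195]
315 plate obs-exp px -0.94 ring 208.21: 205 [ 73  89 182 156 171 192 195 195]
right 205 316.4 312 [ 99 106  94  81  63  -2 -48 -56 -56]
left 205 282.3 278 [-29 -28 -19 -21 -19  20  41  39  38]
right 203 315.9 311 [ 61  63  70  99 108  78   2 -38 -52]
left 203 282.0 277 [-29 -29 -29 -21 -19 -11  22   4 -10]
```

Plate is within about 1 mm in y and x, and square. Now unload the arm sideways and lift straight up.

Run:
```python
from servo import *
import cv2
def st(n): print(n,round(robot.current_time_s(),2),np.round(robot.current_tool_pos(),4),np.round(robot.current_eef_rot(),2),np.round(robot.current_contact_force(),1))
st("held")
for i in range(2):
    p=robot.current_tool_pos(); robot.line_to(list(p),velocity=.01); robot.pause(.2); st("relax")
p=np.array(robot.current_tool_pos())
for h in (.004,.008,.028):
    robot.line_to((p+[0,0,h]).tolist(),velocity=.015); st(h)
robot.pause(.2); st("up")
s=vision.grab_frame("side")[:,:,::-1].copy(); cv2.imwrite("pics/side3.png",s)
cv2.imwrite("pics/i.png",np.clip(1.4*cv2.resize(s[142:238,262:338],None,fx=6.2,fy=6.2,interpolation=cv2.INTER_CUBIC).astype(float),0,255).astype(np.uint8))
```

```text
held 9.16 [0.634  0.1837 0.0783] [-179.95   45.04  170.04] [-0.3 -9.   1.9]
relax 10.18 [0.634  0.1834 0.0784] [179.6   44.86 170.25] [-3.5 -4.2  4.8]
relax 10.62 [0.634  0.1833 0.0784] [179.58  44.85 170.27] [-2.  -3.4  4. ]
0.004 11.04 [0.6326 0.184  0.0809] [179.6   44.65 170.38] [-0.  -2.7 -5.2]
0.008 11.46 [0.6337 0.1838 0.0865] [179.54  44.82 170.28] [-1.8 -1.7 -3.9]
0.028 12.94 [0.6339 0.1833 0.1063] [179.59  44.83 170.29] [-0.3  0.4 -1.6]
up 13.14 [0.6339 0.1833 0.1063] [179.59  44.84 170.29] [ 0.4 -0.1 -0.2]
```

View pics/i.png

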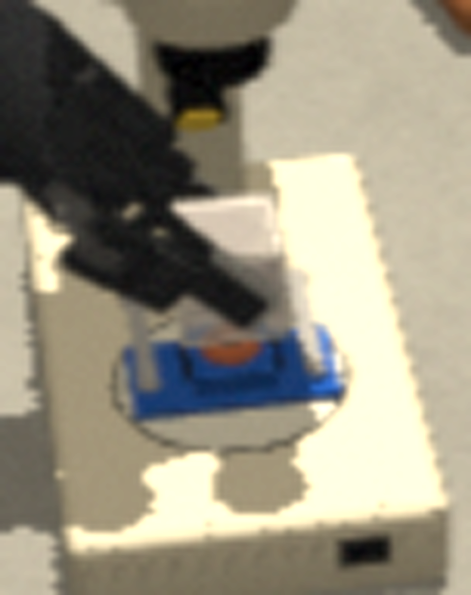

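The cover is off and the base lies flat under both clips, with the fossil visible at (228,345). Next: carry the cover out to the front and set it in the tray.

Run:
```python
from servo import *
import cv2
def st(n): print(n,round(robot.current_time_s(),2),np.round(robot.current_tool_pos(),4),np.round(robot.current_eef_rot(),2),np.round(robot.current_contact_force(),2),round(robot.current_finger_gap(),3))
p=np.array(robot.current_tool_pos()); a=np.radians(SY); d=np.array([-np.sin(a),np.cos(a),0])
robot.line_to((p-.15*d).tolist(),velocity=.08); st("out")
T=[.591,-.158]
robot.line_to(*tcp([*(np.array(p-.16*d)[:2]),.145],SY),velocity=.08)
robot.line_to(*tcp([*T,.145],-12),velocity=.12); st("over")
robot.line_to(*tcp([*T,.044],-12),velocity=.06); robot.pause(.3); st("near")
r=robot.line_to(*tcp([*T,.030],-12),velocity=.008,f_stop=2); print(r); st("down")
s=vision.grab_frame("side")[:,:,::-1].copy(); cv2.imwrite("pics/side4.png",s)
```

```text
out 15.22 [0.608  0.0362 0.1064] [179.57  44.84 170.32] [-0.5  -0.61 -0.88] 0.488
over 17.6 [ 0.589  -0.1568  0.1471] [-180.     44.99  168.08] [ 0.32 -0.36  0.3 ] 0.491
near 19.73 [ 0.589  -0.1576  0.0463] [-179.98   45.01  168.01] [ 0.44 -0.34 -0.39] 0.485
True
down 20.9 [ 0.589  -0.1575  0.0363] [-179.96   45.03  168.04] [-1.25  1.03  3.32] 0.49
```

Run:
```python
from servo import *
import cv2
from station import recognise
robot.pause(.2); fingers.gripper_to(1.0); robot.pause(.2)
p=np.array(robot.current_tool_pos()); R=rot(-12)
robot.line_to((p-R[:,2]*.13).tolist(),velocity=.06); robot.line_to((p-R[:,2]*.13+[-.08,0,.12]).tolist(),velocity=.12)
robot.pause(.5); print(robot.current_time_s(),robot.current_contact_force())
s=vision.grab_frame("side")[:,:,::-1]; t=vision.grab_frame("top")[:,:,::-1]
print([ (np.round(x["rect"]),x["p"]) for x in recognise("cover_mid","side")])
a=cv2.resize(s[140:360,210:410],(400,440),interpolation=2); b=cv2.resize(t[120:340,170:370+60],(390,330),interpolation=2)
cv2.imwrite("pics/j.png",np.hstack([a,cv2.copyMakeBorder(b,0,110,0,0,cv2.BORDER_CONSTANT)]))
```

```text
Traceback (most recent call last):
station.PlanningError: the arm cannot follow that straight line within its joint ranges
```

Run:
```python
from servo import *
import cv2
from station import recognise
p=np.array(robot.current_tool_pos()); print(p,robot.current_finger_gap(),np.round(robot.current_joint_positions(),1)); R=rot(-12)
if p[2]<.06:
    for d in(.11,.09,.07,.06,.05):
        try: robot.line_to((p-R[:,2]*d).tolist(),velocity=.06); print("back",d); break
        except robot.PlanningError: pass
p=np.array(robot.current_tool_pos()); print(p,np.round(robot.current_joint_positions(),1))
if p[2]>.07:
    for q in([-.05,0,.1],[-.02,0,.1],[0,0,.1],[0,0,.05]):
        try: robot.line_to((p+q).tolist(),velocity=.12); print("up",q); break
        except robot.PlanningError: pass
robot.pause(.5); print(robot.current_time_s(),robot.current_contact_force())
s=vision.grab_frame("side")[:,:,::-1]; t=vision.grab_frame("top")[:,:,::-1]
print([ (np.round(x["rect"]),x["p"]) for x in recognise("cover_mid","side")])
a=cv2.resize(s[140:360,210:410],(400,440),interpolation=2); b=cv2.resize(t[120:340,170:370+60],(390,330),interpolation=2)
cv2.imwrite("pics/j.png",np.hstack([a,cv2.copyMakeBorder(b,0,110,0,0,cv2.BORDER_CONSTANT)]))
```

```text
[ 0.49818961 -0.13821795  0.12703984] 0.9995384949418314 [ 76.1  15.4 -66.1 139.5 137.   15.9 -39.1]
[ 0.49818961 -0.13821795  0.12703984] [ 76.1  15.4 -66.1 139.5 137.   15.9 -39.1]
24.675 [-0.55239749  0.43573306  0.15514277]
[(array([372., 214.,  26.,  20.]), 0.91), (array([233., 202.,  26.,  25.]), 0.77), (array([287., 262.,  28.,  34.]), 0.71), (array([326., 308.,  21.,  30.]), 0.6), (array([301., 201.,  33.,  12.]), 0.45), (array([298., 163.,  67., 162.]), 0.36)]
```

View pics/j.png

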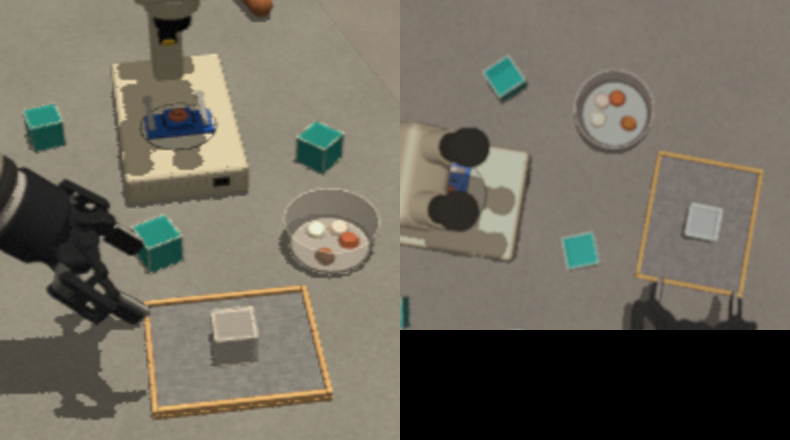

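Cover stands flat in mid-tray at (235,335), the base lies under both clips at (180,122), and the bystanders are undisturbed. Last check of the plate's centring, then hand in.

Run:
```python
from plan import *; import cv2
from geo import *
im=vision.grab_frame("side").astype(float); sat=im[:,:,2]-im[:,:,0]
m=np.zeros((480,640),np.uint8); m[180:222,270:330]=(sat[180:222,270:330]>20); 
n,l,s,_=cv2.connectedComponentsWithStats(m); k=1+s[1:,4].argmax(); pts=np.argwhere(l==k)[:,::-1]
h=cv2.convexHull(pts.astype(np.float32))
print("obs rect",pts.min(0),pts.max(0)); b=cv2.approxPolyN(h,4,ensure_convex=True).reshape(-1,2); print(b)
print(proj("side",pose((*SC,np.radians(SY),.045),[[-42,-23,0],[42,-23,0],[42,23,5],[-42,23,5]])).round(1))
```

```text
obs rect [282 194] [316 209]
[[283.82608 209.13043]
 [280.32654 191.63268]
 [314.2564  195.02563]
 [316.86487 205.45946]]
[[283.  209.7]
 [316.5 206.1]
 [313.8 193.8]
 [281.1 197.2]]
```

```bash
python3 -c "
from station import workorder
print(workorder.close_job())"
```

```text
the job is handed in; nothing more can be done
None
```

Job handed in: the base is flat and square under both clips, with the fossil about 1 mm or less from centre by my image measurement, and the cover stands open side down on the tray felt, at about 25 s of the 51 s allowed.

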